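# Set the ruling straightedge over the narrow gold line

### The arm

A 6-joint arm with a two-finger parallel gripper is mounted at the origin on the work surface. World frame = base frame: x ahead of the robot, y to its left, z up, the work surface at z = 0. Lengths are in mm, angles in rad, forces in N, time in s.
With the tool pointing down it reaches from about 350 to 775 mm from the base axis. Payload 7.3 kg.
Tool frame: the origin (TCP) lies midway between the tips of the shut fingers; the grasp point (between the pads) lies 19 mm behind it; z points along the fingers, y is the line along which they close (so a half turn about z gives the same grasp; the last joint's range is limited). The gripper opens to 92 mm and grips with 3 to 60 N. Pads are 19 mm wide; open, the fingers measure 130 mm over their backs; the gripper's body (75 mm by 190 mm) begins 47 mm behind the grasp point.
Start: joints at [-1.258, 0.342, 1.524, -0, 1.275, -0.146], TCP at [232.532, -470.716, 226.741] pointing down, gripper open.
Joint ranges: [-2.53, 2.53], [-0.77, 2.02], [0.04, 2.7], [-1, 4.14], [0.28, 2.66], [-3.11, 3.11]. Speed limits (rad/s): [2.57, 2.57, 3.14, 3.14, 3.14, 3.14].

### API

Orientations are given as [roll, pitch, yaw] about the fixed x, y, z axes, in that order (R = Rz(yaw) Ry(pitch) Rx(roll)).
In Python, from plant import monitor, optics, workorder gives the robot as it stands. The module is installed in compiled form; this text tells all that it offers.
- The arm moves only by the tool servo_tool, never from a script. Its arguments are lists of equal length, an entry for each row: "linear": the shift along the tool's x, y, z as a fraction of full scale, a list of three; "spin": the turn about the tool's z as a fraction of full scale. In form: {"linear": [[dx, dy, dz], ...], "spin": [spin, ...]}. A call has exactly 8 rows; each row shifts and turns the commanded pose from where the row before left it, along the tool's axes as they then stand; what a row does not reach is not made up. Full scale, the value 1, is 200 mm for a shift and 90 degrees for a turn. A row lasts 1/8 s, in which the tool goes at most 62.5 mm and 10.7 degrees, less where a joint would pass 70% of its speed; a pose out of reach is approached as far as the arm can. A call with a number of a shift or a turn outside -1 to 1 is refused whole. A call with a gripper value outside its range is refused whole. "hand" is the opening, from -1 (shut) to 1 (fully open), set as the call begins (left out, the last holds). The fingers move at their own pace and stop on an object; the grip force is fixed at half the most. Time passes only in rows, so rows that do not move let the fingers close, or fill a call up. It gives the time, the measured TCP pose, the force, the opening and the grip force at its end, in the units of the state.
- monitor.get_obs(): the state, without advancing time (a new reading comes with each control period).
- optics.capture(name): name is "scene" or "top" or "wrist"; returns a dict with "frame" (400x640x3 uint8, blue, green, red), "K" (3x3 intrinsics, pixels), "world_to_cam" (4x4, takes a point from world to camera coordinates). Camera axes: x right, y down, z forward; pixel columns grow to the right and rows downward; lengths in mm; the calibration is good to about 2 mm. A picture is of the moment at which its call begins. There is no depth.
- workorder.close_job(): hands the job in; it is judged then, once.
The state is a dict: "time": time; "joint_positions": joint angles; "dq": joint speeds; "tau": joint torques, N m; "tool_pos": TCP position; "tcp_rot": TCP orientation; "contact_force": force on the tool from outside, world axes, zero at the start; "moment": the same for the moment, N m; "grip_width": finger opening in mm; "finger_force": force on a finger pad.
Only numpy, scipy, OpenCV 4.12 (cv2) and the standard library are available. Lean on these libraries where they do the work, as an engineer would, in place of code of your own. Each camera call takes 0.05 s, during which the arm holds its last target. There are 200 camera calls.

### The job

On the ruling board, slide the straightedge by its upright wooden grip along the aluminium track until the steel straightedge lies centred over the narrow gold line that crosses the black lacquer panel (not over the wide gold band), then let go of it. Leave the slider of the lamp's dimmer box as it is.

Things in the scene. Friction and masses are not known exactly. Their poses are not given: they have to be found in the camera images.
- cursor_grip (a point): Centre of the top of the wooden grip, 80 mm above the table; 45 mm tall, 20 mm along the track, 28 mm across. It stands on a steel carriage (34 mm across x 44 mm along, top at 36 mm) on the track at the robot's side of the board. From the carriage a steel straightedge 20 mm wide, 3 mm thick, reaches 190 mm over the panel, square to the track, centred on the grip. x across, y along the track.
- cursor (a joint): Position of the straightedge along its track (m): 0 at mid-track, growing towards the robot's left (y of the line's frame), stops at -0.14 and +0.14. Slides with about 1.5 N of friction and stays where it is left. Track top 30 mm above the table; plywood board 240 x 400 x 18 mm, fixed, turned up to 17 degrees.
- narrow_line: Gold line 8 mm wide, 130 mm long, flat across the black panel (130 x 320 mm, top at 26 mm, fixed on the board). Origin at its middle, 26 mm above the table; x along the line, y along the track. It lies 70 to 120 mm to one side of the panel's middle; on the other side is a wide gold band (28 mm), not the one meant. The round medallion and the scales at the ends are ornament.
- dimmer_knob (a point): Top of the small grey slider knob (18 x 10 x 12 mm, top 40 mm above the table) on the black dimmer box (60 x 120 x 28 mm) of the lamp, on the table to the left of the ruling board. To be left alone.

How it is judged:
By the outcome, as a careful person would: the job done as asked, in the order asked, and still so for the second after the job is handed in, with the robot touching nothing.
It also fails if it takes over 32 s, if anything falls off the work surface, if the arm or the gripper's body presses on something with over 40 N, if the wrist force passes 120 N, or if a joint passes its speed limit or range.

## Working session

There is one attempt and no reset: what is moved stays moved. The work goes in short steps, Python scripts to look and compute and a tool call to move; the robot and the scene stay as the last step left them, time stands still between calls to the robot, and variables do not carry over. Pictures are saved under pics/ and viewed, at most 10 in all, crops included, and the job is handed in when it is done.

Besides the shell and the picture viewer there is one more tool, called after "Request:" by a JSON object that holds its "name" and its "arguments", one argument or row to a line. servo_tool: Moves the arm, as the interface text tells. Shift numbers are shares of 200 mm and turn numbers shares of 90 degrees, none past 1 either way. Its arguments: {"type":"object","properties":{"linear":{"type":"array","items":{"type":"array","items":{"type":"number","minimum":-1,"maximum":1}}},"spin":{"type":"array","items":{"type":"number","minimum":-1,"maximum":1}},"hand":{"type":"number"}},"required":["linear","spin"]}

```bash
mkdir -p pics; cat >h.py <<'E'
import numpy as np,cv2
from plant import monitor,optics,workorder
def cap(n,f=None):
    c=optics.capture(n)
    if f: cv2.imwrite('pics/'+f,c['frame'])
    return c
def ray(c,u,v,z):
    T=np.array(c['world_to_cam']);R=T[:3,:3];o=-R.T@T[:3,3]
    d=R.T@np.linalg.inv(c['K'])@[u,v,1]
    return o+d*(z-o[2])/d[2]
def proj(c,p):
    T=np.array(c['world_to_cam']);q=c['K']@(T[:3,:3]@p+T[:3,3]);return q[:2]/q[2]
E
python3 - <<'E'
from h import *
import pickle
C={n:cap(n,n+'0.png') for n in('top','scene')}
pickle.dump(C,open('c0.pkl','wb'))
o=monitor.get_obs();print(o['time'],o['tool_pos'],o['tcp_rot'],o['grip_width'])
E
```

```text
0.1 [ 232.39898789 -470.36744229  226.11756239] [-3.14025870e+00 -1.67214395e-04  4.58745932e-01] 91.56232721587101
```

View pics/top0.png

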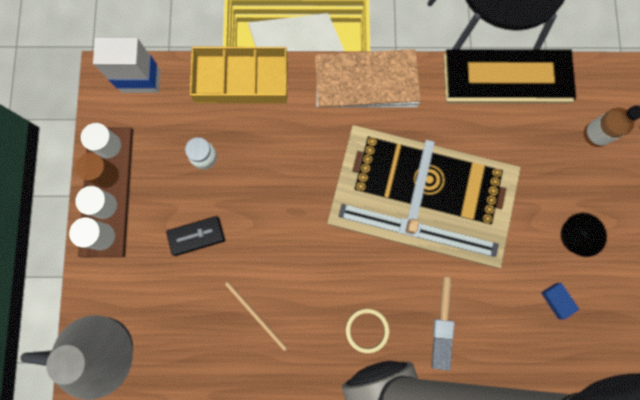

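View pics/scene0.png

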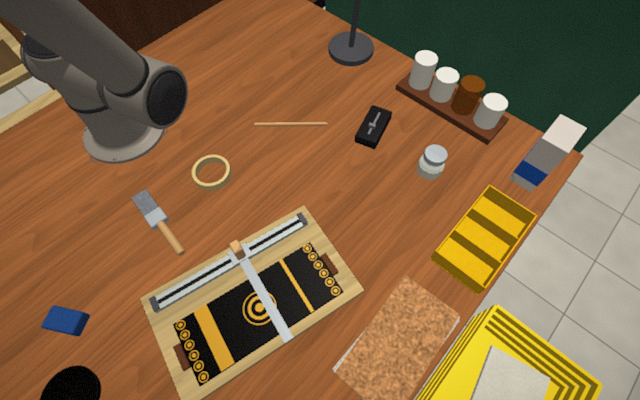

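The top view shows the grip at about (413,226), the straightedge running up to (427,145), the narrow line at about (394,170) on the left, and the wide band at about (473,190). I'll enlarge this area to measure it.

```bash
python3 - <<'E'
from h import *
import pickle
C=pickle.load(open('c0.pkl','rb'))
cv2.imwrite('pics/tc.png',cv2.resize(C['top']['frame'][120:270,325:525],None,fx=4,fy=4,interpolation=cv2.INTER_CUBIC))
cv2.imwrite('pics/sc.png',cv2.resize(C['scene']['frame'][200:350,150:350],None,fx=4,fy=4,interpolation=cv2.INTER_CUBIC))
E
```

```text
(no output)
```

View pics/tc.png

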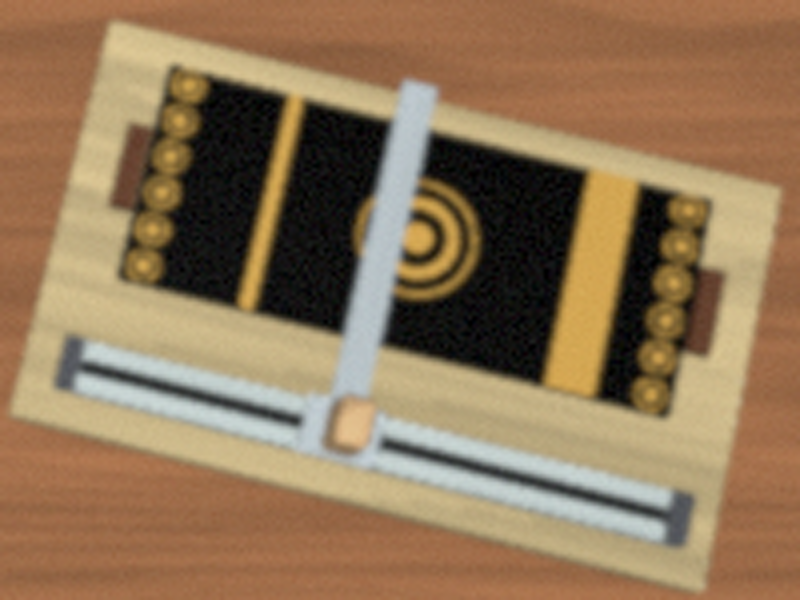

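View pics/sc.png

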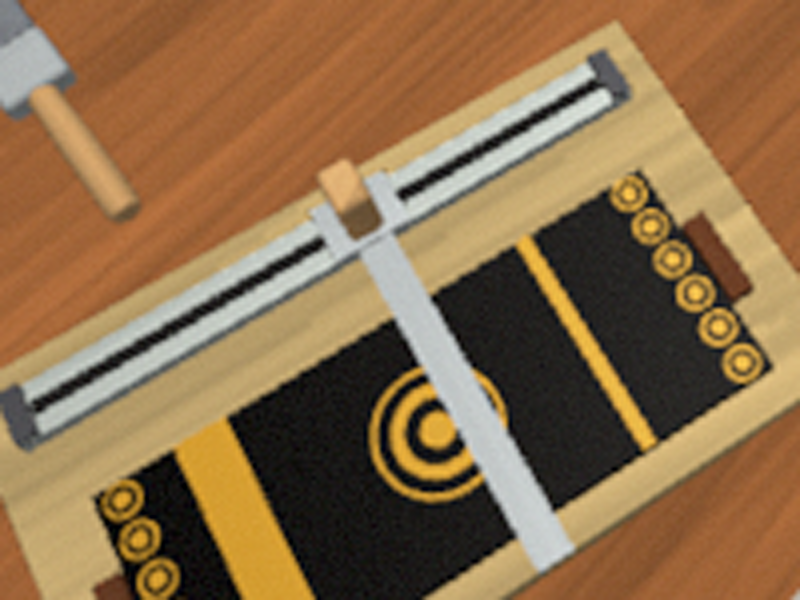

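Crop readings (top): narrow line from (295,97) to (249,309), grip top (356,421), straightedge from (420,84) to (352,392), track ends (70,362) and (680,517). Crop readings (scene): line from (524,238) to (649,445), grip top (342,178), straightedge from (378,250) to (558,558).

```bash
python3 - <<'E'
from h import *
import pickle
C=pickle.load(open('c0.pkl','rb'))
def f(n,u,v,z):
    o=(325,120) if n=='top' else (150,200)
    return ray(C[n],o[0]+(u+.5)/4-.5,o[1]+(v+.5)/4-.5,z)[:2]
D={'top':[(295,97),(249,309),(420,84),(352,392),(356,421),(70,362),(680,517)],'scene':[(524,238),(649,445),(558,558),(378,250),(342,178),(607,78),(18,417)]}
for n,P in D.items():
    a,b,s,t,g,k,l=[f(n,*p,z) for p,z in zip(P,[26,26,35,35,80,32,32])]
    if a[0]<b[0]:a,b=b,a
    if k[1]<l[1]:k,l=l,k
    ang=lambda d:np.degrees(np.arctan2(d[1],d[0]))
    ty=(k-l)/np.linalg.norm(k-l)
    print(n,'line',a.round(1),b.round(1),'se',s.round(1),t.round(1),'grip',g.round(1),'track',k.round(),l.round())
    print(ang(a-b),ang(s-t),ang(ty)-90,'shift line-se',((a+b)/2-(s+t)/2)@ty,'line-grip',((a+b)/2-g)@ty)
E
```

```text
top line [705.8  -9.9] [581.8  19.7] se [710.9 -80.3] [533.1 -35.2] grip [511.2 -28.3] track [551. 122.] [ 463. -215.]
-13.463379907536252 -14.231855001134909 -14.543273864873171 shift line-se 66.14572714683152 line-grip 65.41473707950831
scene line [706.3 -10. ] [582.5  23.8] se [711.9 -78.9] [533.3 -34.5] grip [509.2 -25.9] track [552. 120.] [ 464. -215.]
-15.260056445388702 -13.948493558611416 -14.645784094702222 shift line-se 67.04650825903406 line-grip 65.94162450085837
```

Request:
{"name": "servo_tool", "arguments": {
  "linear": [
    [0,0,0],
    [0,0,0],
    [0,0,0],
    [0,0,0],
    [0.08,-0.25,0],
    [0.08,-0.25,0],
    [0.08,-0.25,0],
    [0.08,-0.25,0]
  ],
  "spin": [0.113,0.113,0.113,0.113,0,0,0,0],
  "hand": 1
}}

```text
time: 1.1
tool_pos: [344.8, -291.3, 226.5]
tcp_rot: [-3.141, 0.0, -0.252]
contact_force: [0.1, -0.5, 0.2]
grip_width: 91.9
finger_force: 0.0
```

Request:
{"name": "servo_tool", "arguments": {
  "linear": [
    [0.079,-0.248,0],
    [0.079,-0.248,0],
    [0.079,-0.248,0],
    [0.079,-0.248,0],
    [0.079,-0.248,0],
    [0.079,-0.248,0],
    [0,0,0.2],
    [0,0,0.2]
  ],
  "spin": [0,0,0,0,0,0,0,0]
}}

```text
time: 2.1
tool_pos: [510.2, -27.3, 145.6]
tcp_rot: [3.141, -0.0, -0.249]
contact_force: [0.3, -1.1, -0.5]
grip_width: 91.6
finger_force: 0.0
```

```bash
python3 - <<'E'
from h import *
c=cap('wrist','w1.png')
print(proj(c,np.array([510,-27,80])),monitor.get_obs()['tool_pos'])
E
```

```text
[318.98599978 211.59073925] [506.85173821 -27.05730542 140.36818234]
```

View pics/w1.png

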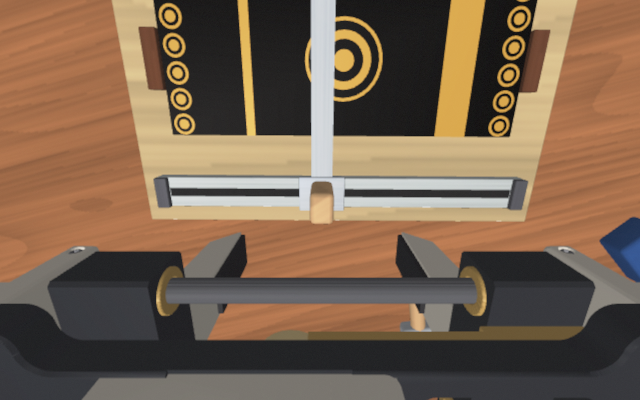

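The wrist view shows the grip top at about (321,207), within about 2 mm of its predicted position and centred between the fingers. Next I descend.

Request:
{"name": "servo_tool", "arguments": {
  "linear": [
    [0,0,0.11],
    [0,0,0.11],
    [0,0,0.11],
    [0,0,0.11],
    [0,0,0],
    [0,0,0],
    [0,0,0],
    [0,0,0]
  ],
  "spin": [0,0,0,0,0,0,0,0]
}}

```text
time: 3.15
tool_pos: [510.4, -28.3, 59.5]
tcp_rot: [-3.142, -0.001, -0.251]
contact_force: [-0.0, 0.2, 0.3]
grip_width: 91.9
finger_force: 0.0
```

Request:
{"name": "servo_tool", "arguments": {
  "linear": [
    [0,0,0.06],
    [0,0,0],
    [0,0,0],
    [0,0,0],
    [0,0,0],
    [0,0,0],
    [0,0,0],
    [0,0,0]
  ],
  "spin": [0,0,0,0,0,0,0,0],
  "hand": -1
}}

```text
time: 4.15
tool_pos: [510.1, -28.2, 46.7]
tcp_rot: [-3.142, -0.0, -0.251]
contact_force: [-0.4, 0.5, 0.4]
grip_width: 20.1
finger_force: 30.0
```

```bash
python3 - <<'E'
from h import *
o=monitor.get_obs()
for k in('tool_pos','tcp_rot','contact_force','grip_width','finger_force'):print(k,o[k])
E
```

```text
tool_pos [510.05691335 -28.20165856  46.74137252]
tcp_rot [-3.14158208e+00 -9.00919145e-05 -2.51453515e-01]
contact_force [-0.43248762  0.51290676  0.43733878]
grip_width 20.122067370267395
finger_force 29.996966421604156
```

The grip is held. I'll slide most of the way (60 of about 66 mm), then look again.

Request:
{"name": "servo_tool", "arguments": {
  "linear": [
    [0,-0.05,0],
    [0,-0.05,0],
    [0,-0.05,0],
    [0,-0.05,0],
    [0,-0.05,0],
    [0,-0.05,0],
    [0,0,0],
    [0,0,0]
  ],
  "spin": [0,0,0,0,0,0,0,0]
}}

```text
time: 5.15
tool_pos: [525.3, 30.1, 46.8]
tcp_rot: [-3.141, -0.001, -0.251]
contact_force: [3.0, 0.4, -1.3]
grip_width: 19.9
finger_force: 30.0
```

```bash
python3 - <<'E'
from h import *
import pickle
C={n:cap(n,n+'1.png') for n in('top','scene','wrist')}
pickle.dump(C,open('c1.pkl','wb'))
a=cv2.resize(C['top']['frame'][130:230,375:475],None,fx=4,fy=4,interpolation=cv2.INTER_CUBIC)
b=cv2.resize(C['scene']['frame'][230:330,230:330],None,fx=4,fy=4,interpolation=cv2.INTER_CUBIC)
cv2.imwrite('pics/m1.png',np.hstack([a,b]))
E
```

```text
(no output)
```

View pics/m1.png

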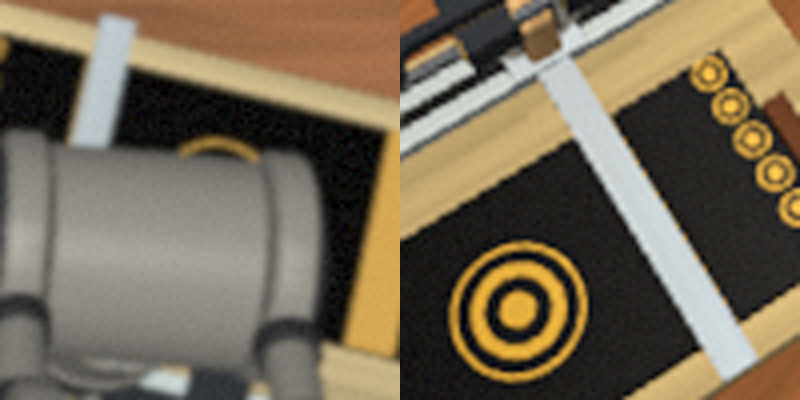

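View pics/wrist1.png

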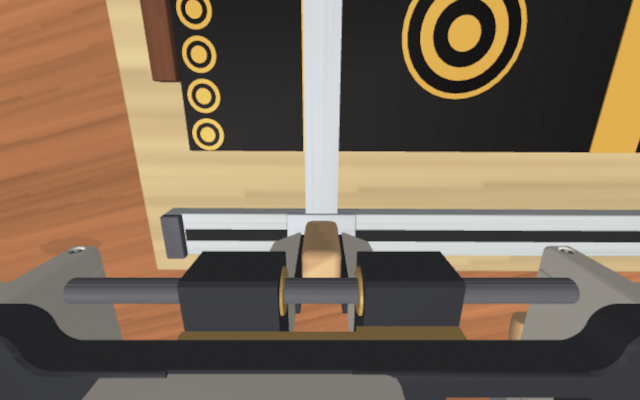

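The straightedge now covers most of the line. A sliver of gold still shows along its left edge in the wrist view, at u≈303, with the straightedge spanning u≈304 to 342. I'll measure the offset numerically.

```bash
python3 - <<'E'
from h import *
import pickle
c=pickle.load(open('c1.pkl','rb'))['wrist'];im=c['frame'].astype(int)
ty=np.array([np.sin(.2515),np.cos(.2515)])
for v in(10,60,110):print(v,im[v,298:308].tolist(),im[v,336:348,0].tolist())
R=[]
for v in range(5,145,5):
    r=im[v];u=np.arange(640)
    red=r[:,2];blue=r[:,0]
    def cross(a,lo,hi,t,s):
        for x in range(lo,hi,s):
            if a[x+s]>=t: return x+s*(t-a[x])/(a[x+s]-a[x])
    g=cross(red,290,320,115,1);l=cross(blue,290,325,125,1);rt=cross(blue,360,325,125,-1)
    if None in(g,l,rt):continue
    R.append([ray(c,g,v,26)[:2]@ty]+[((ray(c,l,v,z)+ray(c,rt,v,z))/2)[:2]@ty for z in(33,36,39)]+[(ray(c,l,v,36)-ray(c,rt,v,36))[:2]@ty])
R=np.array(R);print(len(R),R.mean(0),R.std(0),'needed',R[:,0].mean()-4-R[:,1:4].mean(0))
# pre-move shift from wrist is checked with the top image sub-pixel edges
E
```

```text
10 [[36, 36, 37], [35, 34, 35], [32, 32, 34], [80, 155, 199], [114, 195, 230], [191, 210, 219], [219, 216, 213], [220, 217, 213], [222, 218, 215], [221, 217, 214]] [219, 218, 218, 219, 221, 177, 90, 32, 32, 34, 34, 33]
60 [[40, 40, 42], [40, 40, 42], [38, 38, 39], [48, 67, 78], [85, 163, 208], [153, 205, 228], [210, 215, 218], [223, 218, 215], [224, 221, 217], [224, 221, 217]] [221, 221, 221, 223, 174, 83, 39, 38, 39, 39, 39, 40]
110 [[44, 45, 46], [44, 44, 45], [44, 45, 47], [42, 43, 44], [64, 101, 124], [93, 174, 218], [194, 214, 226], [225, 220, 216], [226, 221, 216], [228, 223, 218]] [221, 221, 222, 166, 66, 42, 42, 41, 40, 39, 42, 41]
28 [169.53194033 157.97422839 157.98070992 157.98719144  20.3278573 ] [0.10865044 0.09911179 0.09738647 0.09566115 0.087698  ] needed [7.55771194 7.55123041 7.54474889]
```

Request:
{"name": "servo_tool", "arguments": {
  "linear": [
    [0,-0.0188,0],
    [0,-0.0188,0],
    [0,0,0],
    [0,0,0],
    [0,0,0],
    [0,0,0],
    [0,0,0],
    [0,0,0]
  ],
  "spin": [0,0,0,0,0,0,0,0]
}}

```text
time: 6.3
tool_pos: [527.2, 37.4, 46.7]
tcp_rot: [-3.141, -0.001, -0.251]
contact_force: [5.3, -0.5, -1.4]
grip_width: 19.9
finger_force: 30.0
```

```bash
python3 - <<'E'
from h import *
c=cap('wrist','w2.png');im=c['frame'].astype(int)
o=monitor.get_obs();ty=np.array([np.sin(.2515),np.cos(.2515)])
print(o['tool_pos'],o['tool_pos'][:2]@ty,o['contact_force'])
for v in(10,60,110):
    B=im[v,:,0]
    x=[i for i in range(280,365) if B[i]>125];l,r=x[0]-(B[x[0]]-125)/(B[x[0]]-B[x[0]-1]),x[-1]+(B[x[-1]]-125)/(B[x[-1]]-B[x[-1]+1])
    print(v,l,r,((ray(c,l,v,36)+ray(c,r,v,36))/2)[:2]@ty, 'target',169.53-4)
E
```

```text
[527.21335943  37.36050069  46.76579434] 167.38590860580274 [ 4.7085277   0.61010984 -2.43459045]
10 302.5130434782609 341.6 165.57884131187183 target 165.53
60 303.1954022988506 340.63953488372096 165.60448130590805 target 165.53
110 303.568345323741 339.4166666666667 165.793633396189 target 165.53
```

The straightedge is on target. I'll let go, then rise.

Request:
{"name": "servo_tool", "arguments": {
  "linear": [
    [0,0,0],
    [0,0,0],
    [0,0,0],
    [0,0,0],
    [0,0,0],
    [0,0,0],
    [0,0,-0.1],
    [0,0,-0.2]
  ],
  "spin": [0,0,0,0,0,0,0,0],
  "hand": 1
}}

```text
time: 7.35
tool_pos: [525.6, 37.3, 106.0]
tcp_rot: [3.141, 0.004, -0.251]
contact_force: [0.2, -0.2, -0.2]
grip_width: 90.4
finger_force: 0.0
```

Request:
{"name": "servo_tool", "arguments": {
  "linear": [
    [0,0,-0.25],
    [0,0,-0.25],
    [-0.2,0,0],
    [-0.2,0,0],
    [-0.2,0,0],
    [0,0,0],
    [0,0,0],
    [0,0,0]
  ],
  "spin": [0,0,0,0,0,0,0,0]
}}

```text
time: 8.35
tool_pos: [411.5, 66.8, 206.7]
tcp_rot: [3.142, -0.0, -0.252]
contact_force: [0.2, 1.1, -0.4]
grip_width: 92.0
finger_force: 0.0
```

```bash
python3 - <<'E'
from h import *
t=cap('top');s=cap('scene');o=monitor.get_obs();print(o['time'],o['tool_pos'],o['grip_width'])
a=cv2.resize(t['frame'][120:240,340:440],None,fx=4,fy=4,interpolation=cv2.INTER_CUBIC)
b=cv2.resize(s['frame'][210:330,230:330],None,fx=4,fy=4,interpolation=cv2.INTER_CUBIC)
cv2.imwrite('pics/f.png',np.hstack([a,b]))
E
```

```text
8.45 [411.22862454  66.79751782 206.49853034] 91.82034190915671
```

View pics/f.png

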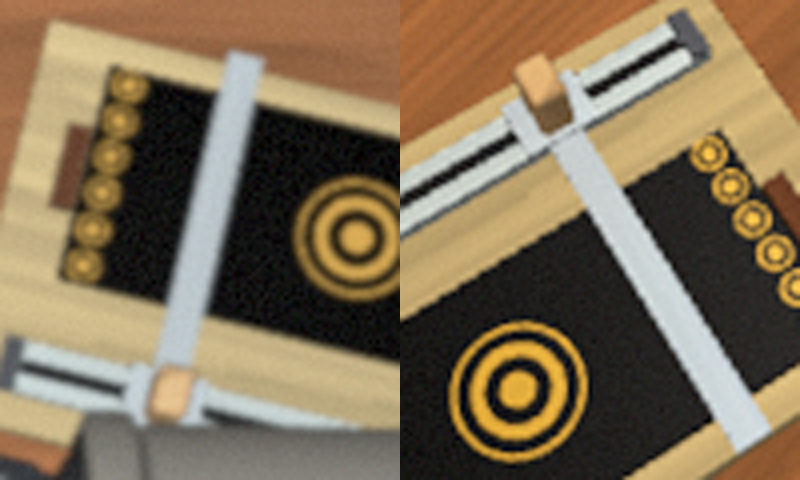

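Both views show the straightedge fully covering the narrow line. In the top crop its centre is at about u=236 at v=97 and u=187 at v=309, against 235 and 189 for the line. The gripper is clear, so I'll hand in.

```bash
python3 -c "
from h import *
print(workorder.close_job())"
```

```text
the job is handed in; nothing more can be done
None
```

The straightedge is centred over the narrow gold line (measured within about 0.3 mm), released with the gripper clear, the dimmer was not touched, and the job was handed in at about 8.5 s; no verdict came back.

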